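Ballast the demonstration trolley

TASK

Get the physics trolley ballasted: press its red kick-down brake lever fully down, lift the lid off the trolley's green tin by the knob and lay it knob up on the round cork mat, then put every brass weight that is on the cabinet top into the tin. Put the lid back so that it sits fully down, only then flick the brake lever fully up again, and push the trolley along its track right up against the buffer. Keep the brake down for as long as the lid is off, and leave the iron core block and the coil alone.

Things in the scene. Friction and masses are not known exactly. Their poses are not given: they have to be found in the camera images.
- trolley (a joint): travel of the trolley along its track, m: 0 at the loading end where it starts, 0.20 fully against the buffer; it slides along the track's +y, with about 1.5 N of friction and some damping, and stays where it is left. With the brake down it is locked at 0 (up to 5 mm of play)
- brake (a joint): angle of the brake lever, rad: 0 fully up (lever 0.70 rad above level), 0.90 fully down (0.20 rad below level). A stiff hinge: it stays where it is left; about 2.5 N at the pedal moves it. The lever is hinged at brake_pivot on the trolley's robot side, its axis is the trolley's y axis, and it reaches out towards the trolley's -x (the robot). It starts nearly up
- brake_pivot (a point): the brake lever's hinge axis, in the lever's middle plane, 75 mm above the cabinet top. It moves with the trolley
- brake_pedal (a point): centre of the red pedal block at the lever's end, 75 mm from brake_pivot; pedal 34 mm long along the lever, 24 mm wide (along the trolley's y), 10 mm thick. Under the lever, 45 mm from the pivot, hangs a 10 mm wide rubber foot, 43 mm long below the lever, that drops between two low lugs beside the track
- track: fixed aluminium track on the cabinet top, 100 mm wide (x), 515 mm long (y), 16 mm high over its rails; a grey buffer block, 60 mm high, at its +y end. Origin on the cabinet top, z up. The trolley's axes are parallel to these; at travel 0 its centre is at (0, -100 mm). Trolley deck: 160 mm (x) by 240 mm (y), top 52 mm above the cabinet top
- tin_floor (a point): centre of the inner floor of the green round tin on the trolley's deck, 56 mm above the cabinet top, z up, axes as the track's; tin's inner radius 70 mm, outer 75 mm, walls 62 mm high above this floor. It moves with the trolley
- push_plate (a point): centre of the outer face of the aluminium push plate at the trolley's -y end, 60 mm above the cabinet top; the plate is 80 mm wide (x) and reaches from 20 to 85 mm above the cabinet top. Push it towards the track's +y
- lid: loose green lid, 150 g: disc of 80 mm radius, 5 mm thick, over a plug of 66 mm radius, 6 mm deep, that drops into the tin (4 mm clearance). Origin at the centre of the plug's underside, z up through the knob. Disc top 11 mm above the origin; black round knob 22 mm in diameter from 23 to 45 mm above it, on a thin neck. Starts on the tin, seated with its origin 56 mm above tin_floor
- mat: round cork mat fixed on the cabinet top, 90 mm radius, 4 mm thick; origin at the centre of its underside
- core: bystander: laminated grey iron core block 56 x 50 x 45 mm, loose; origin at the centre of its underside
- coil: bystander: copper coil on a wooden bobbin, 56 mm across, 44 mm high, loose; origin at the centre of its underside
- weight1: brass laboratory weight, about 260 g, one of two to four present (None if absent): cylinder 36 mm in diameter and 28 mm high, with a thin neck and on it a knob 18 mm in diameter from 32 to 54 mm above the origin (centre of the underside), z up through the knob; loose on the cabinet top
- weight2: brass laboratory weight, about 260 g, one of two to four present (None if absent): cylinder 36 mm in diameter and 28 mm high, with a thin neck and on it a knob 18 mm in diameter from 32 to 54 mm above the origin (centre of the underside), z up through the knob; loose on the cabinet top
- weight3: brass laboratory weight, about 260 g, one of two to four present (None if absent): cylinder 36 mm in diameter and 28 mm high, with a thin neck and on it a knob 18 mm in diameter from 32 to 54 mm above the origin (centre of the underside), z up through the knob; loose on the cabinet top
- weight4: brass laboratory weight, about 260 g, one of two to four present (None if absent): cylinder 36 mm in diameter and 28 mm high, with a thin neck and on it a knob 18 mm in diameter from 32 to 54 mm above the origin (centre of the underside), z up through the knob; loose on the cabinet top

How it is judged:
By the outcome, as a careful person would: the job done as asked, in the order asked, and still so for the second after the job is handed in, with the robot touching nothing.
Of weight1, weight2, weight3, weight4 only 2 to 4 are there at a start; the rules pass over those that are not, and their reading is None.
At some moment in a run one of weight1, weight2, weight3, weight4 may be knocked a few centimetres aside while the robot is not near it.
Once in a run the grip may slacken for a moment while it holds something.
It also fails if it takes over 210 s, if anything falls off the work surface, if the arm or the gripper's body presses on something with over 40 N, if the wrist force passes 120 N, or if a joint passes its speed limit or range.

ROBOT

A 7-joint arm with a two-finger parallel gripper is mounted at the origin on the work surface. World frame = base frame: x ahead of the robot, y to its left, z up, the work surface at z = 0. Lengths are in mm, angles in rad, forces in N, time in s.
With the tool pointing down it reaches from about 400 to 875 mm from the base axis. Payload 4.4 kg.
Tool frame: the origin (TCP) lies midway between the tips of the shut fingers; the grasp point (between the pads) lies 19 mm behind it (ctrl.grip_point_offset is the distance from the TCP to the grasp point, in mm); z points along the fingers, y is the line along which they close (so a half turn about z gives the same grasp; the last joint's range is limited). The gripper opens to 85 mm and grips with 20 to 120 N. Pads are 22 mm wide; open, the fingers measure 114 mm over their backs; the gripper's body (76 mm by 85 mm) begins 54 mm behind the grasp point. The pads swing forward as they close: fully open they stand 13 mm farther back than shut.
Start: joints at [-1.32, 0.628, 0.038, 1.517, -0.027, 0.996, -0.02], TCP at [202.469, 617.676, 231.313] pointing down, gripper open.
Joint ranges: [-3.06, 3.06], [-0.37, 2.12], [-1.25, 1.32], [0.18, 2.47], [-1.1, 4.24], [0.23, 1.98], [-2.94, 2.94]. Speed limits (rad/s): [2.57, 2.57, 3.14, 3.14, 3.14, 3.14, 3.14].

INTERFACE

Orientations are given as [roll, pitch, yaw] about the fixed x, y, z axes, in that order (R = Rz(yaw) Ry(pitch) Rx(roll)).
In Python, from cell import ctrl gives the robot as it stands.
- The arm moves only by the shell command python3 nudge.py, which reads ROWS from standard input. ROWS is a JSON list of rows, 1 to 12 of them, each of 7 numbers: dx, dy, dz in units of 50 mm, then a rotation vector rx, ry, rz in rad, then the finger opening in mm; each row shifts and turns the commanded pose from where the row before left it, along the tool's axes as they then stand; what a row does not reach is not made up. A row lasts 1/10 s, in which the tool goes at most 50 mm and 0.15 rad, less where a joint would pass 70% of its speed; a pose out of reach is approached as far as the arm can. The fingers move at their own pace and stop on an object; the grip force is fixed at half the most. Time passes only in rows, so rows that do not move let the fingers close. It prints the time, the measured TCP pose, the force, the opening and the grip force at its end. Input that does not fit is refused with a message, and nothing moves.
- ctrl.read_state(): the state, without advancing time (a new reading comes with each control period).
- ctrl.get_image(name): name is "scene" or "top"; returns the picture (400x640x3 uint8, blue, green, red); there is no depth.
- ctrl.calibration(name): a dict with "fx", "fy", "cx", "cy" (pixels), "rvec" (rotation vector, rad) and "tvec" (3), from world to camera coordinates, as OpenCV has them. Camera axes: x right, y down, z forward; pixel columns grow to the right and rows downward; lengths in mm; the calibration is good to about 2 mm. A picture is of the moment at which its call begins. calibration takes no time and is no camera call.
- ctrl.finish_job(): hands the job in; it is judged then, once.
The state is a dict: "clock": time; "qpos": joint angles; "qd": joint speeds; "tau": joint torques, N m; "eef_pos": TCP position; "tool_rot": TCP orientation; "force": force on the tool from outside, world axes, zero at the start; "torque": the same for the moment, N m; "width": finger opening in mm; "gripper_force": force on a finger pad.
Only numpy, scipy, OpenCV 4.12 (cv2) and the standard library are available. Lean on these libraries where they do the work, as an engineer would, in place of code of your own. Each camera call takes 0.05 s, during which the arm holds its last target. There are 200 camera calls.

## Working session

There is one attempt and no reset: what is moved stays moved. The work goes in short steps, Python scripts to look and compute and a shell command to move; the robot and the scene stay as the last step left them, time stands still between calls to the robot, and variables do not carry over. Pictures are saved under pics/ and viewed, at most 14 in all, crops included, and the job is handed in when it is done.

```bash
ls; mkdir -p pics; python3 - <<'E'
from cell import ctrl
import cv2
for n in("scene","top"):
    cv2.imwrite(f"pics/{n}0.png",ctrl.get_image(n)); print(n,ctrl.calibration(n))
s=ctrl.read_state(); print(s)
E
```

```text
cell.py
nudge.py
pics
scene {'fx': 481.67195045443145, 'fy': 481.67195045443145, 'cx': 320.2438133460264, 'cy': 199.25768920446257, 'rvec': array([ 1.03287608,  2.4347556 , -1.0159343 ]), 'tvec': array([ 349.20291369, -171.59368772, 1334.12659699])}
top {'fx': 412.7585607013724, 'fy': 412.7585607013724, 'cx': 321.40816712476476, 'cy': 193.04562769467117, 'rvec': array([ 2.16180236, -2.18043101,  0.09271161]), 'tvec': array([  12.85042056,  497.9359558 , 1213.41460458])}
{'clock': 0.1, 'qpos': array([-1.31982723,  0.62926145,  0.03847382,  1.51827914, -0.02700556,
        0.99630252, -0.02005692]), 'qd': array([ 0.00058516, -0.00123026,  0.00010627, -0.00211256,  0.00094261,
        0.00190292,  0.00063389]), 'tau': array([ 2.47608776e-03, -5.64539051e+01,  1.23028535e+00, -1.93975085e+01,
        1.12722165e-02,  5.40703477e-03, -2.98176566e-06]), 'eef_pos': array([202.2827554 , 617.12530738, 230.47295412]), 'tool_rot': array([-3.13986125e+00,  3.07354741e-05,  2.82473987e+00]), 'force': array([-0.51288204,  0.18066298, -0.73058595]), 'torque': array([-0.02202307, -0.02655385, -0.03973501]), 'gripper_force': 0.0, 'width': 85.5798993424362}
```
View pics/scene0.png

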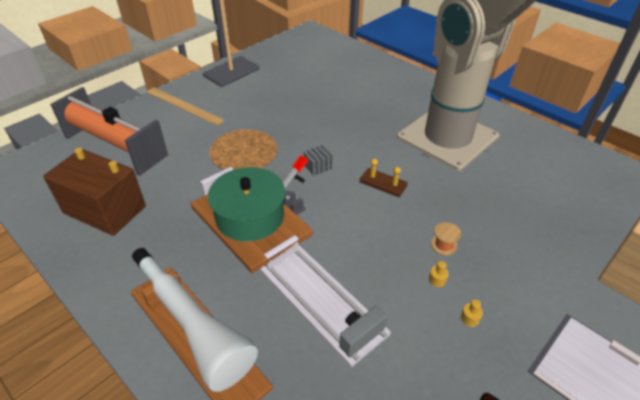

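View pics/top0.png

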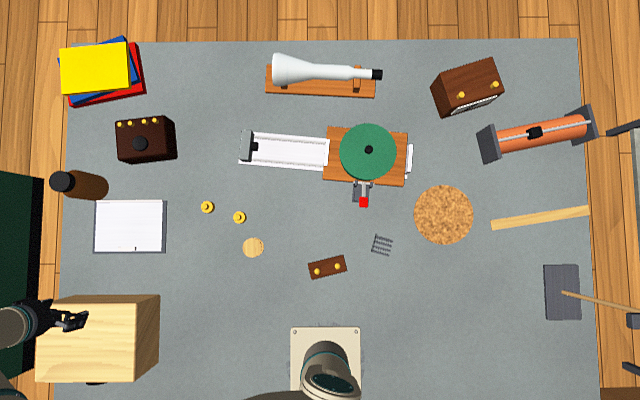

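The scene view shows two brass weights at (439,273) and (472,313), coil (447,238), core (318,160), mat (243,150), the lid knob (245,184) and the red pedal (300,163). In the top view they're at weights (239,217) and (207,207), knob (369,149), pedal (364,201) and mat (443,214).

```bash
cat > h.py <<'E'
from cell import ctrl
import cv2, numpy as np
from scipy.spatial.transform import Rotation as Ro
def img(n,f=None):
    im=ctrl.get_image(n)
    if f: cv2.imwrite(f"pics/{f}.png",im)
    return im
def cam(n):
    c=ctrl.calibration(n); K=np.array([[c['fx'],0,c['cx']],[0,c['fy'],c['cy']],[0,0,1]])
    return K,cv2.Rodrigues(c['rvec'])[0],np.array(c['tvec']).reshape(3)
def ray(n,p):
    K,R,t=cam(n); d=R.T@np.linalg.solve(K,[p[0],p[1],1]); return -R.T@t,d/np.linalg.norm(d)
def plane(n,p,z):
    o,d=ray(n,p); return o+d*(z-o[2])/d[2]
def tri(ps,pt):
    (o1,d1),(o2,d2)=ray("scene",ps),ray("top",pt)
    a=np.linalg.lstsq(np.c_[d1,-d2],o2-o1,rcond=None)[0]
    p,q=o1+a[0]*d1,o2+a[1]*d2
    return (p+q)/2,np.linalg.norm(p-q)
def proj(n,P):
    K,R,t=cam(n); v=K@(R@np.asarray(P,float)+t); return v[:2]/v[2]
HSV={'red':((0,180,90),(6,255,255)),'green':((65,90,30),(95,255,200)),'brass':((19,150,90),(28,255,255)),'black':((0,0,0),(180,255,45)),'cork':((8,70,90),(18,200,255))}
def blobs(im,c,roi,amin=6):
    x0,y0,x1,y1=roi; h=cv2.cvtColor(im[y0:y1,x0:x1],cv2.COLOR_BGR2HSV)
    n,_,st,ce=cv2.connectedComponentsWithStats(cv2.inRange(h,*HSV[c]))
    return [((ce[i]+[x0,y0]).round(1),st[i][4],(st[i][:4]+[x0,y0,0,0])) for i in range(1,n) if st[i][4]>=amin]
def tool(target=None):
    s=ctrl.read_state(); R=Ro.from_euler('xyz',s['tool_rot']); p=s['eef_pos']
    print('t',s['clock'].__round__(2) if hasattr(s['clock'],'__round__') else s['clock'],'tcp',p.round(1),'rot',s['tool_rot'].round(3),'w',round(s['width'],1),'F',s['force'].round(1),'g',round(s['gripper_force'],1))
    if target is not None: print(' -> tool delta',R.inv().apply(np.array(target)-p).round(1))
E
python3 - <<'E'
from h import *
s=cv2.imread('pics/scene0.png');t=cv2.imread('pics/top0.png')
for c,rs,rt in[('brass',(400,240,520,350),(170,180,280,260)),('red',(280,140,320,190),(340,180,390,220)),('green',(190,150,310,250),(320,110,410,195)),('black',(225,165,260,200),(355,135,385,165)),('cork',(190,120,290,180),(400,175,490,255))]:
    print(c);[print('  S',*b) for b in blobs(s,c,rs)];[print('  T',*b) for b in blobs(t,c,rt)]
for i,n in((s,'s'),(t,'t')):pass
a=t[110:280,190:450];cv2.imwrite('pics/tc.png',cv2.resize(a,None,fx=3,fy=3,interpolation=2))
a=s[130:370,180:400];cv2.imwrite('pics/sc.png',cv2.resize(a,None,fx=2.5,fy=2.5,interpolation=2))
E
```

```text
brass
  S [438.6 274.4] 313 [430 262  18  24]
  S [471.8 313.2] 369 [462 300  20  26]
  T [206.5 206.5] 105 [201 201  12  12]
  T [238.8 217. ] 103 [233 212  12  11]
red
  S [300.2 162.7] 129 [293 156  15  15]
  T [363.  201.6] 87 [359 197   9  10]
green
  S [247.5 203.4] 4223 [209 168  76  72]
  T [367.1 151.4] 2485 [339 123  57  57]
black
  S [245.  183.2] 88 [241 178   9  11]
  T [368.4 149.3] 48 [365 146   8   8]
cork
  S [215.3 121.4] 60 [206 120  18   5]
  S [243.1 148.9] 2156 [210 129  67  40]
  T [401.5 180.3] 48 [400 175   5  12]
  T [443.1 214.3] 2807 [414 185  60  60]
```

View pics/tc.png

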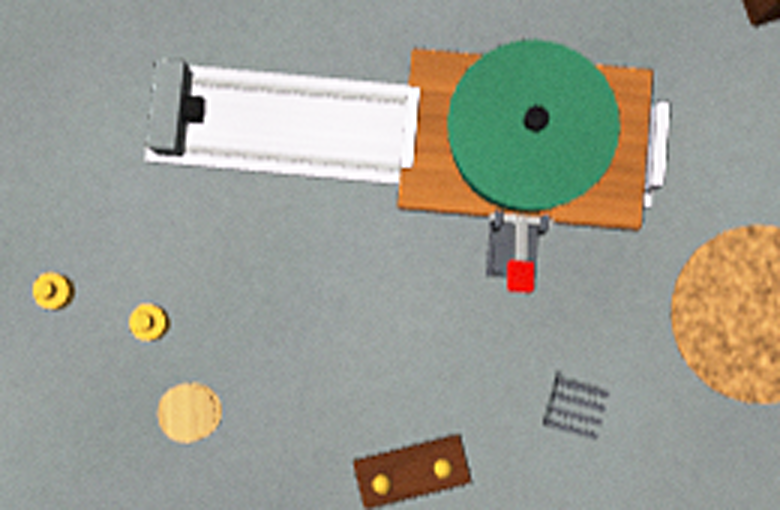

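View pics/sc.png

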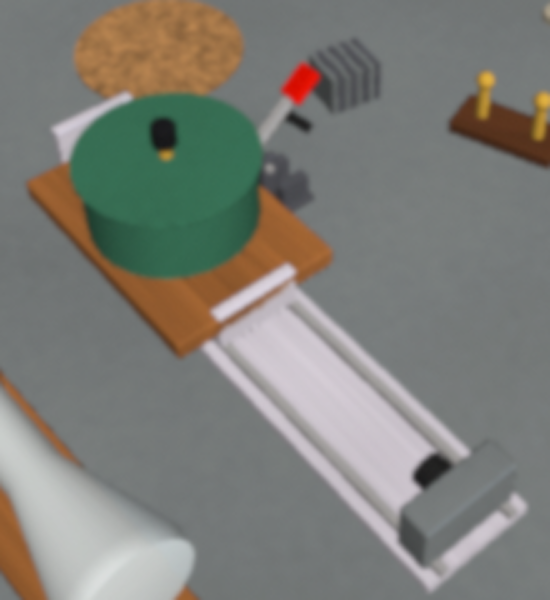

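The crops show the lever reaching out towards the robot, with the pedal near (363,201) in the top image. The core stands clear at about (382,245). The deck's edges are visible for the track yaw.

```bash
python3 - <<'E'
from h import *
T=lambda x,y:(190+x/3,110+y/3)
S=lambda x,y:(180+x/2.5,130+y/2.5)
P=lambda n,r:print(n,r[0].round(1),'gap',r[1].round(1))
P('knob',tri((245,183.2),(368.4,149.3)))
P('w1',tri((438.8,266.5),T(148,322)))
P('w2',tri((472.5,305),T(51,290)))
P('pedal',tri((300.2,162.7),(363,201.6)))
P('mat',tri((243.1,148.9),(443.1,214.3)))
c=dict(a=(411,48),b=(653,69),c=(641,229),d=(399,207))
C={k:plane('top',T(*v),52) for k,v in c.items()}
for k in C: print(k,C[k].round(1))
print('centre',sum(C.values())/4)
for i,j in('ba','cd','da','cb'): 
    v=C[j]-C[i]; print(i,j,np.linalg.norm(v).round(1),np.arctan2(v[1],v[0]).round(3))
P('deck a? scene',tri(S(182,355),T(411,48)))
P('buffer top',tri(S(515,462),T(152,148)))
print('coil',plane('top',T(189,412),44).round(), 'core',plane('top',T(576,405),25).round())
for p in [(665,100),(657,187)]: print('plate',plane('top',T(*p),85).round(1))
print('lugs',plane('top',T(493,240),15).round(),plane('top',T(534,250),15).round())
tool()
E
```

```text
knob [ 603.2 -119.5  149. ] gap 3.3
w1 [426.  250.9  44.2] gap 2.7
w2 [458.  346.5  44.5] gap 3.2
pedal [ 462.6 -104.2  127.2] gap 3.8
mat [ 431.  -356.6    6.9] gap 2.5
a [695.1  -9.9  52. ]
b [ 671.6 -248.4   52. ]
c [ 512.9 -232.4   52. ]
d [536.7   3.4  52. ]
centre [ 604.06526916 -121.81207063   52.        ]
b a 239.7 1.472
c d 236.9 1.47
d a 159.0 -0.083
c b 159.4 -0.101
deck a? scene [694.2  -7.   44.2] gap 8.2
buffer top [594.7 247.   57.8] gap 5.7
coil [339. 209.  44.] core [ 342. -169.   25.]
plate [ 633.4 -252.2   85. ]
plate [ 549.4 -242.2   85. ]
lugs [507. -91.  15.] [ 497. -132.   15.]
t 0.1 tcp [202.3 617.1 230.5] rot [-3.14   0.     2.825] w 85.6 F [-0.5  0.2 -0.7] g 0.0
```

Careful with the scale: shifts go in units of 50 mm. That gives: -30 mm is -0.6, -39 mm is -0.78.

```bash
echo '[[-0.78, -0.6, 0, 0, 0, 0, 0], [-0.78, -0.6, 0, 0, 0, 0, 0], [-0.78, -0.6, 0, 0, 0, 0, 0], [-0.78, -0.6, 0, 0, 0, 0, 0], [-0.78, -0.6, 0, 0, 0, 0, 0], [-0.78, -0.6, 0, 0, 0, 0, 0], [-0.78, -0.6, 0, 0, 0, 0, 0], [-0.78, -0.6, 0, 0, 0, 0, 0], [-0.78, -0.6, 0, 0, 0, 0, 0], [0, 0, 0, 0, 0, -0.11, 0], [0, 0, 0, 0, 0, -0.11, 0]]' | python3 nudge.py; python3 - <<'E'
from h import *
tool([455,-103.5,200])
img('top','top1'); 
E
```

```text
clock: 1.2
eef_pos: [452.8, 249.6, 231.0]
tool_rot: [-3.141, -0.0, 3.045]
force: [-1.0, 0.8, 0.2]
width: 0.1
gripper_force: 0.0
t 1.2 tcp [452.8 249.6 231. ] rot [-3.141 -0.     3.045] w 0.1 F [-1.   0.8  0.2] g 0.0
 -> tool delta [ -36.4 -351.2   31.3]
```

View pics/top1.png

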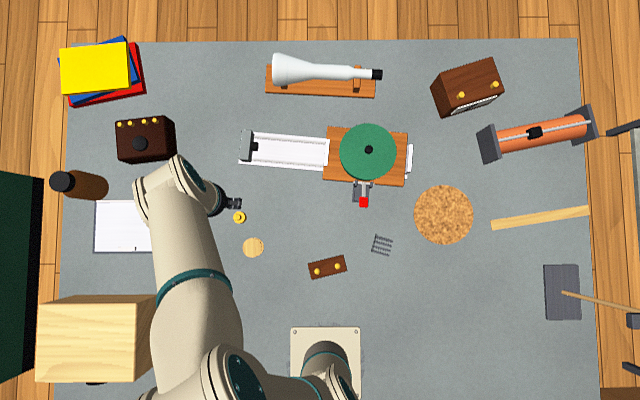

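The area the gripper covered is clear, so only two weights are present. Next I move above the pedal.

Converted, -44 mm is -0.88, -4.6 mm is -0.092.

```bash
echo '[[-0.092, -0.88, 0.08, 0, 0, 0, 0], [-0.092, -0.88, 0.08, 0, 0, 0, 0], [-0.092, -0.88, 0.08, 0, 0, 0, 0], [-0.092, -0.88, 0.08, 0, 0, 0, 0], [-0.092, -0.88, 0.08, 0, 0, 0, 0], [-0.092, -0.88, 0.08, 0, 0, 0, 0], [-0.092, -0.88, 0.08, 0, 0, 0, 0], [-0.092, -0.88, 0.08, 0, 0, 0, 0], [0, 0, 0.5, 0, 0, 0, 0], [0, 0, 0.5, 0, 0, 0, 0]]' | python3 nudge.py; echo '[[0, 0, 0.2, 0, 0, 0, 0], [0, 0, 0.2, 0, 0, 0, 0], [0, 0, 0.2, 0, 0, 0, 0], [0, 0, 0.2, 0, 0, 0, 0], [0, 0, 0.2, 0, 0, 0, 0], [0, 0, 0.2, 0, 0, 0, 0], [0, 0, 0.2, 0, 0, 0, 0], [0, 0, 0, 0, 0, 0, 0]]' | python3 nudge.py; python3 - <<'E'
from h import *
tool([455,-103.5,66])
E
```

```text
clock: 2.25
eef_pos: [454.8, -104.1, 149.0]
tool_rot: [-3.141, 0.002, 3.039]
force: [0.2, 0.2, -0.1]
width: -0.2
gripper_force: 0.0
clock: 3.05
eef_pos: [454.2, -102.0, 78.0]
tool_rot: [3.141, -0.001, 3.045]
force: [0.1, 0.0, 0.1]
width: 0.1
gripper_force: 0.0
t 3.05 tcp [ 454.2 -102.    78. ] rot [ 3.141e+00 -1.000e-03  3.045e+00] w 0.1 F [0.1 0.  0.1] g 0.0
 -> tool delta [-1.  -1.4 12. ]
```

```bash
echo '[[0, 0, 0.1, 0, 0, 0, 0], [0, 0, 0.1, 0, 0, 0, 0], [0, 0, 0.06, 0, 0, 0, 0], [0, 0, 0, 0, 0, 0, 0]]' | python3 nudge.py; python3 - <<'E'
from h import *
tool()
s=img('scene','scene2');cv2.imwrite('pics/s2c.png',cv2.resize(s[120:240,220:360],None,fx=4,fy=4,interpolation=2))
E
```

```text
clock: 3.45
eef_pos: [455.3, -102.3, 67.4]
tool_rot: [-3.142, 0.002, 3.045]
force: [-2.4, 0.7, 17.1]
width: -0.1
gripper_force: 8.4
t 3.45 tcp [ 455.3 -102.3   67.4] rot [-3.142e+00  2.000e-03  3.045e+00] w -0.1 F [-2.4  0.7 17.1] g 8.4
```

View pics/s2c.png

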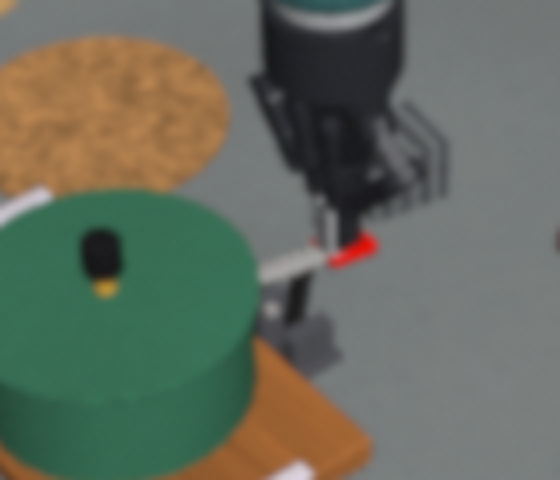

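The pedal is pressed down onto its stop: 17 N at z 67, with the foot between the lugs. Now the lid.

```bash
echo '[[0, 0, -0.64, 0, 0, 0, 0], [0, 0, -0.8, 0, 0, 0, 50], [0, 0, -1, 0, 0, 0, 50], [-0.74, -0.01, 0, 0, 0, 0, 50], [-0.74, -0.01, 0, 0, 0, 0, 50], [-0.74, -0.01, 0, 0, 0, 0, 50], [-0.74, -0.01, 0, 0, 0, 0, 50], [0, 0, 0, 0, 0, 0, 50]]' | python3 nudge.py; python3 - <<'E'
from h import *
tool([603.2,-119.5,128])
s=img('scene');t=img('top')
print(blobs(s,'red',(270,130,340,210)),blobs(t,'red',(340,180,390,230)))
E
```

```text
clock: 4.3
eef_pos: [606.6, -118.6, 188.0]
tool_rot: [3.142, 0.006, 3.046]
force: [-0.2, 0.6, -0.1]
width: 50.3
gripper_force: 0.0
t 4.3 tcp [ 606.6 -118.6  188. ] rot [3.142 0.006 3.046] w 50.3 F [-0.2  0.6 -0.1] g 0.0
 -> tool delta [ 3.6 -1.2 60. ]
[(array([306.5, 180.7]), np.int32(78), array([300, 177,  14,   9]))] []
```

```bash
echo '[[0.06, -0.02, 0.4, 0, 0, 0, 50], [0, 0, 0.4, 0, 0, 0, 50], [0, 0, 0.3, 0, 0, 0, 50], [0, 0, 0.08, 0, 0, 0, 50], [0, 0, 0, 0, 0, 0, 50]]' | python3 nudge.py; echo '[[0, 0, 0, 0, 0, 0, 0], [0, 0, 0, 0, 0, 0, 0], [0, 0, 0, 0, 0, 0, 0], [0, 0, 0, 0, 0, 0, 0]]' | python3 nudge.py;  python3 - <<'E'
from h import *
tool([603.2,-119.5,128])
E
```

```text
clock: 4.9
eef_pos: [597.3, -119.1, 128.9]
tool_rot: [3.142, -0.002, 3.045]
force: [-0.6, -0.3, 0.1]
width: 50.2
gripper_force: 0.0
clock: 5.3
eef_pos: [599.1, -119.5, 130.5]
tool_rot: [-3.141, 0.002, 3.045]
force: [-1.8, -0.0, 5.8]
width: 20.3
gripper_force: 58.6
t 5.3 tcp [ 599.1 -119.5  130.5] rot [-3.141e+00  2.000e-03  3.045e+00] w 20.3 F [-1.8 -0.   5.8] g 58.6
 -> tool delta [-4.1  0.4  2.6]
```

Converted, -5 mm is -0.1, -40 mm is -0.8.

```bash
echo '[[0, 0, -0.1, 0, 0, 0, 0], [0, 0, -0.3, 0, 0, 0, 0], [0, 0, -0.6, 0, 0, 0, 0], [0, 0, -0.8, 0, 0, 0, 0], [0, 0, 0, 0, 0, 0, 0], [0, 0, 0, 0, 0, 0, 0]]' | python3 nudge.py;  python3 - <<'E'
from h import *
tool([431,-356.6,190])
s=img('scene','scene3');img('top','top3');cv2.imwrite('pics/s3c.png',cv2.resize(s[60:260,160:380],None,fx=2.5,fy=2.5))
E
```

```text
clock: 5.9
eef_pos: [598.7, -119.1, 220.0]
tool_rot: [3.142, 0.001, 3.045]
force: [-0.3, 0.3, -2.2]
width: 20.4
gripper_force: 58.7
t 5.9 tcp [ 598.7 -119.1  220. ] rot [3.142e+00 1.000e-03 3.045e+00] w 20.4 F [-0.3  0.3 -2.2] g 58.7
 -> tool delta [ 144.  -252.6   29.8]
```

View pics/s3c.png

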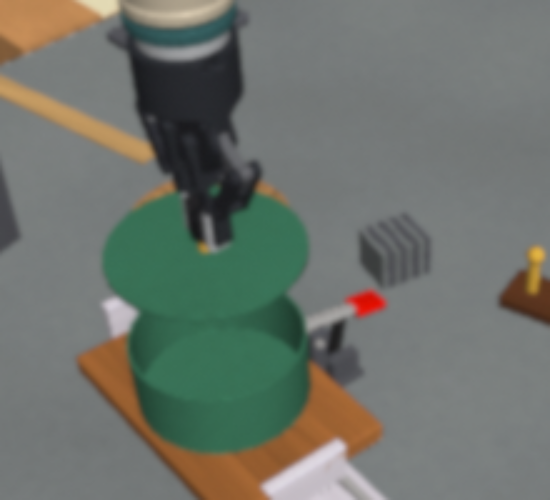

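```bash
echo '[[0.364, -0.632, 0, 0, 0, 0, 0], [0.364, -0.632, 0, 0, 0, 0, 0], [0.364, -0.632, 0, 0, 0, 0, 0], [0.364, -0.632, 0, 0, 0, 0, 0], [0.364, -0.632, 0, 0, 0, 0, 0], [0.364, -0.632, 0, 0, 0, 0, 0], [0.364, -0.632, 0, 0, 0, 0, 0], [0.364, -0.632, 0, 0, 0, 0, 0], [0, 0, 0, 0, 0, 0, 0], [0, 0, 0, 0, 0, 0, 0]]' | python3 nudge.py;  python3 - <<'E'
from h import *
tool([428,-356.6,24])
E
```

```text
clock: 7.0
eef_pos: [427.7, -356.9, 217.9]
tool_rot: [3.14, -0.002, 3.042]
force: [1.0, 1.4, -2.0]
width: 20.3
gripper_force: 58.9
t 7.0 tcp [ 427.7 -356.9  217.9] rot [ 3.140e+00 -2.000e-03  3.042e+00] w 20.3 F [ 1.   1.4 -2. ] g 58.9
 -> tool delta [ -0.7   0.  193.9]
```

```bash
echo '[[0, 0, 0.6, 0, 0, 0, 0], [0, 0, 0.6, 0, 0, 0, 0], [0, 0, 0.6, 0, 0, 0, 0], [0, 0, 0.6, 0, 0, 0, 0], [0, 0, 0.6, 0, 0, 0, 0], [0, 0, 0.4, 0, 0, 0, 0], [0, 0, 0.24, 0, 0, 0, 0], [0, 0, 0, 0, 0, 0, 0]]' | python3 nudge.py; echo '[[0, 0, 0.08, 0, 0, 0, 0], [0, 0, 0.08, 0, 0, 0, 0], [0, 0, 0.06, 0, 0, 0, 0], [0, 0, 0.04, 0, 0, 0, 0], [0, 0, 0, 0, 0, 0, 0]]' | python3 nudge.py
```

```text
clock: 7.8
eef_pos: [428.8, -354.7, 35.4]
tool_rot: [3.139, -0.003, 3.047]
force: [0.3, -0.0, -1.4]
width: 20.0
gripper_force: 58.9
clock: 8.3
eef_pos: [429.1, -356.7, 24.4]
tool_rot: [-3.142, 0.0, 3.045]
force: [0.9, -0.1, -2.0]
width: 20.3
gripper_force: 58.9
```

```bash
echo '[[0, 0, 0.04, 0, 0, 0, 0], [0, 0, 0, 0, 0, 0, 0]]' | python3 nudge.py;echo '[[0, 0, 0.03, 0, 0, 0, 0], [0, 0, 0, 0, 0, 0, 0]]' | python3 nudge.py
```

```text
clock: 8.5
eef_pos: [429.4, -356.9, 22.6]
tool_rot: [-3.141, 0.001, 3.045]
force: [-0.2, 0.5, 0.0]
width: 20.3
gripper_force: 59.3
clock: 8.7
eef_pos: [429.4, -356.9, 22.5]
tool_rot: [-3.141, 0.001, 3.045]
force: [-2.2, 2.3, 13.5]
width: 20.3
gripper_force: 60.7
```

Converted, -50 mm is -1, -40 mm is -0.8.

```bash
echo '[[0, 0, 0, 0, 0, 0, 50], [0, 0, 0, 0, 0, 0, 50], [0, 0, -0.2, 0, 0, 0, 50], [0, 0, -0.8, 0, 0, 0, 50], [0, 0, -1, 0, 0, 0, 50], [0, 0, -1, 0, 0, 0, 50], [0, 0, -0.4, 0, 0, 0, 50], [0, 0, 0, 0, 0, 0, 50]]' | python3 nudge.py; echo '[[0.096, 0.96, 0, 0, 0, 0, 50], [0.096, 0.96, 0, 0, 0, 0, 50], [0.096, 0.96, 0, 0, 0, 0, 50], [0.096, 0.96, 0, 0, 0, 0, 50], [0.096, 0.96, 0, 0, 0, 0, 50], [0.096, 0.96, 0, 0, 0, 0, 50], [0.096, 0.96, 0, 0, 0, 0, 50], [0.096, 0.96, 0, 0, 0, 0, 50], [0.096, 0.96, 0, 0, 0, 0, 50]]' | python3 nudge.py;  python3 - <<'E'
from h import *
tool([426,250.9,120])
s=img('scene','scene4');t=img('top','top4')
print(blobs(s,'brass',(400,220,540,380)),blobs(t,'brass',(150,160,300,270)))
cv2.imwrite('pics/s4c.png',np.vstack([cv2.resize(s[100:340,160:520],(640,427)),t[150:280,:]]))
print(blobs(s,'black',(180,90,300,170)),blobs(t,'black',(430,195,460,230)))
E
```

```text
clock: 9.5
eef_pos: [431.1, -358.3, 195.1]
tool_rot: [-3.137, 0.007, 3.045]
force: [0.2, 0.3, -0.2]
width: 49.8
gripper_force: 0.0
clock: 10.4
eef_pos: [426.9, 79.1, 190.2]
tool_rot: [-3.141, -0.001, 3.045]
force: [0.9, -0.5, -0.2]
width: 49.6
gripper_force: 0.0
t 10.4 tcp [426.9  79.1 190.2] rot [-3.141e+00 -1.000e-03  3.045e+00] w 49.6 F [ 0.9 -0.5 -0.2] g 0.0
 -> tool delta [ 17.4 170.9  70.1]
[(array([438.5, 274.4]), np.int32(314), array([430, 262,  18,  24])), (array([471.8, 313.2]), np.int32(368), array([462, 300,  20,  26]))] [(array([206.6, 206.5]), np.int32(102), array([201, 201,  12,  12])), (array([238.5, 217.1]), np.int32(98), array([233, 212,  11,  11]))]
[(array([241.3, 139.3]), np.int32(42), array([239, 136,   6,   8]))] [(array([445.6, 212.6]), np.int32(45), array([442, 210,   8,   6]))]
```

View pics/s4c.png

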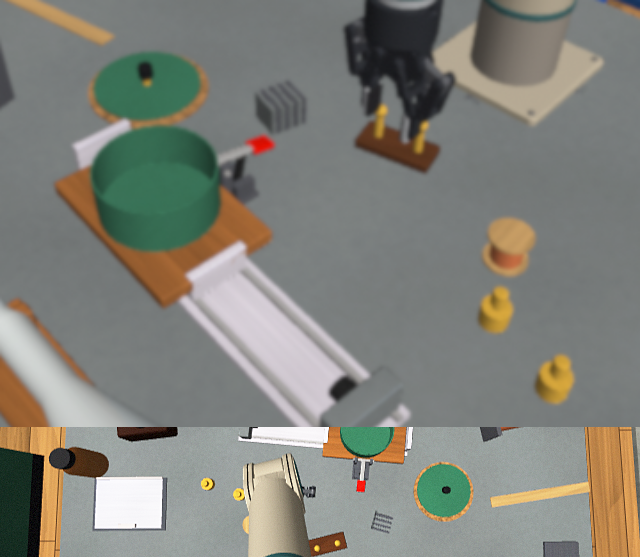

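The lid lies knob up, centred on the mat, the brake is down, and both weights are unmoved. Now weight 1.

Converted, 42.7 mm is 0.854, 4.3 mm is 0.086.

```bash
echo '[[0.086, 0.854, 0, 0, 0, 0, 50], [0.086, 0.854, 0, 0, 0, 0, 50], [0.086, 0.854, 0, 0, 0, 0, 50], [0.086, 0.854, 0, 0, 0, 0, 50], [0, 0, 0.8, 0, 0, 0, 50], [0, 0, 0.8, 0, 0, 0, 50], [0, 0, 0, 0, 0, 0, 50], [0, 0, 0, 0, 0, 0, 50]]' | python3 nudge.py;  python3 - <<'E'
from h import *
tool([426,250.9,32])
s=img('scene');t=img('top')
print(blobs(s,'brass',(400,220,540,380)),blobs(t,'brass',(150,160,300,270)))
E
```

```text
clock: 11.3
eef_pos: [426.8, 248.1, 110.4]
tool_rot: [-3.14, -0.002, 3.044]
force: [0.9, -1.3, 0.8]
width: 49.9
gripper_force: 0.0
t 11.3 tcp [426.8 248.1 110.4] rot [-3.140e+00 -2.000e-03  3.044e+00] w 49.9 F [ 0.9 -1.3  0.8] g 0.0
 -> tool delta [ 0.9  2.9 78.4]
[(array([438.5, 274.4]), np.int32(313), array([430, 262,  18,  24])), (array([471.8, 313.1]), np.int32(366), array([462, 300,  20,  26]))] [(array([239.6, 221.6]), np.int32(10), array([236, 221,   7,   2]))]
```

Converted, 30 mm is 0.6, 18 mm is 0.36.

```bash
echo '[[0.01, 0.05, 0.6, 0, 0, 0, 50], [0, 0, 0.6, 0, 0, 0, 50], [0, 0, 0.36, 0, 0, 0, 50], [0, 0, 0, 0, 0, 0, 50], [0, 0, 0, 0, 0, 0, 0], [0, 0, 0, 0, 0, 0, 0], [0, 0, 0, 0, 0, 0, 0], [0, 0, 0, 0, 0, 0, 0]]' | python3 nudge.py;  echo '[[0, 0, -0.2, 0, 0, 0, 0], [0, 0, -0.6, 0, 0, 0, 0], [0, 0, -0.8, 0, 0, 0, 0], [0, 0, -0.8, 0, 0, 0, 0], [0, 0, -0.6, 0, 0, 0, 0], [0, 0, 0, 0, 0, 0, 0]]' | python3 nudge.py; python3 - <<'E'
from h import *
tool([606,-93,180])
E
```

```text
clock: 12.2
eef_pos: [428.4, 252.7, 34.5]
tool_rot: [3.139, 0.003, 3.045]
force: [0.2, 0.9, 7.6]
width: 15.4
gripper_force: 58.6
clock: 12.8
eef_pos: [429.2, 252.8, 187.3]
tool_rot: [3.136, 0.007, 3.045]
force: [1.0, 0.6, -4.0]
width: 15.4
gripper_force: 59.1
t 12.8 tcp [429.2 252.8 187.3] rot [3.136 0.007 3.045] w 15.4 F [ 1.   0.6 -4. ] g 59.1
 -> tool delta [-209.4 -327.1    6.9]
```

```bash
echo '[[-0.59, -0.9, -0.02, 0, 0, 0, 0], [0, 0, 0, 0, 0, 0, 0]]' | python3 nudge.py; python3 - <<'E'
from h import *
tool([630,-122.5,187])
E
```

```text
clock: 13.0
eef_pos: [452.6, 200.2, 183.6]
tool_rot: [-3.137, 0.002, 3.036]
force: [0.2, -1.1, -3.4]
width: 15.7
gripper_force: 59.4
t 13.0 tcp [452.6 200.2 183.6] rot [-3.137e+00  2.000e-03  3.036e+00] w 15.7 F [ 0.2 -1.1 -3.4] g 59.4
 -> tool delta [-210.4 -302.2   -1.5]
```

```bash
echo '[[-0.526, -0.76, 0, 0, 0, 0, 0], [-0.526, -0.76, 0, 0, 0, 0, 0], [-0.526, -0.76, 0, 0, 0, 0, 0], [-0.526, -0.76, 0, 0, 0, 0, 0], [-0.526, -0.76, 0, 0, 0, 0, 0], [-0.526, -0.76, 0, 0, 0, 0, 0], [-0.526, -0.76, 0, 0, 0, 0, 0], [-0.526, -0.76, 0, 0, 0, 0, 0], [0, 0, 0, 0, 0, 0, 0], [0, 0, 0, 0, 0, 0, 0]]' | python3 nudge.py; python3 - <<'E'
from h import *
tool([630,-122.5,92])
E
```

```text
clock: 14.0
eef_pos: [628.9, -117.6, 182.0]
tool_rot: [-3.141, -0.004, 3.041]
force: [0.0, 0.5, -2.6]
width: 16.0
gripper_force: 59.6
t 14.0 tcp [ 628.9 -117.6  182. ] rot [-3.141 -0.004  3.041] w 16.0 F [ 0.   0.5 -2.6] g 59.6
 -> tool delta [-2.  -4.7 90. ]
```

Converted, 25 mm is 0.5, 20 mm is 0.4.

```bash
echo '[[0, -0.06, 0.5, 0, 0, 0, 0], [0, -0.02, 0.5, 0, 0, 0, 0], [0, 0, 0.4, 0, 0, 0, 0], [0, 0, 0.24, 0, 0, 0, 0], [0, 0, 0.1, 0, 0, 0, 0], [0, 0, 0, 0, 0, 0, 0]]' | python3 nudge.py; echo '[[0, 0, 0.06, 0, 0, 0, 0], [0, 0, 0.02, 0, 0, 0, 0], [0, 0, 0, 0, 0, 0, 0]]' | python3 nudge.py
```

```text
clock: 14.6
eef_pos: [629.5, -118.7, 96.3]
tool_rot: [3.141, -0.001, 3.046]
force: [-0.8, 0.1, -2.5]
width: 15.5
gripper_force: 59.7
clock: 14.9
eef_pos: [630.2, -119.6, 93.3]
tool_rot: [-3.142, 0.001, 3.045]
force: [-0.2, -1.1, -3.1]
width: 15.5
gripper_force: 59.7
```

```bash
echo '[[0, 0, 0.05, 0, 0, 0, 0], [0, 0, 0, 0, 0, 0, 0], [0, 0, 0, 0, 0, 0, 32], [0, 0, 0, 0, 0, 0, 32], [0, 0, -0.2, 0, 0, 0, 32], [0, 0, -0.8, 0, 0, 0, 32], [0, 0, -0.8, 0, 0, 0, 45], [0, 0, 0, 0, 0, 0, 45]]' | python3 nudge.py; python3 - <<'E'
from h import *
tool([458,346.5,180])
s=img('scene','scene5');t=img('top','top5')
print(blobs(s,'brass',(170,140,540,380)),blobs(t,'brass',(150,120,430,250)))
cv2.imwrite('pics/s5c.png',cv2.resize(s[140:360,180:520],None,fx=2,fy=2))
E
```

```text
clock: 15.7
eef_pos: [634.2, -120.4, 187.1]
tool_rot: [-3.141, 0.012, 3.045]
force: [0.6, 0.2, 0.6]
width: 45.1
gripper_force: 0.0
t 15.7 tcp [ 634.2 -120.4  187.1] rot [-3.141  0.012  3.045] w 45.1 F [0.6 0.2 0.6] g 0.0
 -> tool delta [220.7 447.6   4.1]
[(array([373.2, 167.6]), np.int32(76), array([371, 159,   6,  18])), (array([395.7, 176.5]), np.int32(78), array([393, 168,   7,  18])), (array([240.2, 210.8]), np.int32(213), array([232, 201,  17,  18])), (array([471.8, 313.2]), np.int32(368), array([462, 300,  20,  26]))] [(array([154.8, 120.8]), np.int32(13), array([152, 120,   7,   3])), (array([360.7, 145.8]), np.int32(38), array([358, 140,   5,  12])), (array([206.6, 206.5]), np.int32(105), array([201, 201,  12,  12]))]
```

View pics/s5c.png

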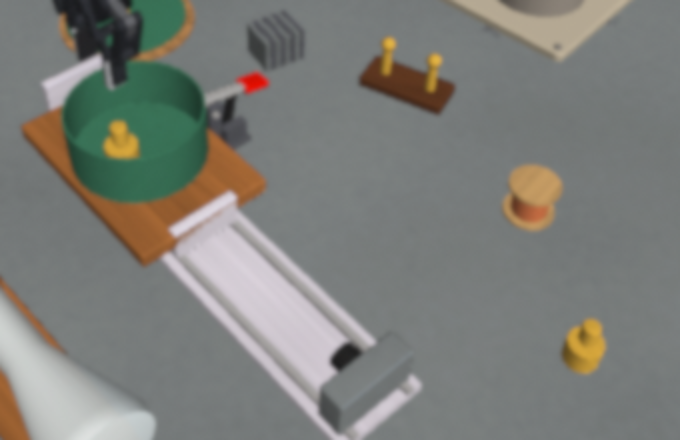

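Weight 1 stands upright in the tin and weight 2 hasn't moved. On to weight 2.

```bash
echo '[[0.4, 0.814, 0, 0, 0, 0, 45], [0.4, 0.814, 0, 0, 0, 0, 45], [0.4, 0.814, 0, 0, 0, 0, 45], [0.4, 0.814, 0, 0, 0, 0, 45], [0.4, 0.814, 0, 0, 0, 0, 45], [0.4, 0.814, 0, 0, 0, 0, 45], [0.4, 0.814, 0, 0, 0, 0, 45], [0.4, 0.814, 0, 0, 0, 0, 45], [0.4, 0.814, 0, 0, 0, 0, 45], [0.4, 0.814, 0, 0, 0, 0, 45], [0.4, 0.814, 0, 0, 0, 0, 45], [0, 0, 0, 0, 0, 0, 45]]' | python3 nudge.py;echo '[[0, 0, 0.8, 0, 0, 0, 45], [0, 0, 0.7, 0, 0, 0, 45], [0, 0, 0, 0, 0, 0, 45]]' | python3 nudge.py; python3 - <<'E'
from h import *
tool([458,346.5,33])
s=img('scene')
print(blobs(s,'brass',(400,220,540,380)))
E
```

```text
clock: 17.0
eef_pos: [449.0, 355.4, 179.1]
tool_rot: [3.138, -0.004, 3.056]
force: [-0.4, -0.7, -0.4]
width: 44.8
gripper_force: 0.0
clock: 17.3
eef_pos: [450.7, 344.2, 100.4]
tool_rot: [-3.133, -0.008, 3.045]
force: [-1.4, -0.1, 0.0]
width: 44.9
gripper_force: 0.0
t 17.3 tcp [450.7 344.2 100.4] rot [-3.133 -0.008  3.045] w 44.9 F [-1.4 -0.1  0. ] g 0.0
 -> tool delta [-7.6  3.5 67.4]
[(array([471.8, 313.1]), np.int32(367), array([462, 300,  20,  26]))]
```

```bash
echo '[[-0.08, 0.03, 0.4, 0, 0, 0, 45], [0, 0, 0.3, 0, 0, 0, 45], [0, 0, 0, 0, 0, 0, 45], [0, 0, 0, 0, 0, 0, 45], [0, 0, 0, 0, 0, 0, 45]]' | python3 nudge.py; python3 - <<'E'
from h import *
tool([458,346.5,33])
E
```

```text
clock: 17.85
eef_pos: [459.2, 349.0, 71.8]
tool_rot: [3.14, 0.002, 3.045]
force: [-0.0, 0.5, 0.2]
width: 45.0
gripper_force: 0.0
t 17.85 tcp [459.2 349.   71.8] rot [3.140e+00 2.000e-03 3.045e+00] w 45.0 F [-0.   0.5  0.2] g 0.0
 -> tool delta [ 1.1 -2.7 38.8]
```

Converted, 20 mm is 0.4, 17 mm is 0.34.

```bash
echo '[[0.02, -0.04, 0.4, 0, 0, 0, 45], [0, 0, 0.34, 0, 0, 0, 45], [0, 0, 0, 0, 0, 0, 45], [0, 0, 0, 0, 0, 0, 45], [0, 0, 0, 0, 0, 0, 0], [0, 0, 0, 0, 0, 0, 0], [0, 0, 0, 0, 0, 0, 0], [0, 0, 0, 0, 0, 0, 0]]' | python3 nudge.py;  echo '[[0, 0, -0.2, 0, 0, 0, 0], [0, 0, -0.6, 0, 0, 0, 0], [0, 0, -0.8, 0, 0, 0, 0], [0, 0, -0.8, 0, 0, 0, 0], [0, 0, -0.6, 0, 0, 0, 0], [0, 0, 0, 0, 0, 0, 0], [0, 0, 0, 0, 0, 0, 0]]' | python3 nudge.py; python3 - <<'E'
from h import *
tool([576,-117.5,187])
E
```

```text
clock: 18.65
eef_pos: [458.1, 347.7, 34.3]
tool_rot: [3.139, 0.002, 3.045]
force: [-0.5, 1.2, 5.6]
width: 15.6
gripper_force: 58.3
clock: 19.35
eef_pos: [456.6, 345.8, 183.3]
tool_rot: [-3.141, -0.001, 3.044]
force: [-0.4, 0.4, -3.7]
width: 15.8
gripper_force: 58.8
t 19.35 tcp [456.6 345.8 183.3] rot [-3.141e+00 -1.000e-03  3.044e+00] w 15.8 F [-0.4  0.4 -3.7] g 58.8
 -> tool delta [-163.8 -449.6   -3.5]
```

```bash
echo '[[-0.298, -0.818, 0, 0, 0, 0, 0], [-0.298, -0.818, 0, 0, 0, 0, 0], [-0.298, -0.818, 0, 0, 0, 0, 0], [-0.298, -0.818, 0, 0, 0, 0, 0], [-0.298, -0.818, 0, 0, 0, 0, 0], [-0.298, -0.818, 0, 0, 0, 0, 0], [-0.298, -0.818, 0, 0, 0, 0, 0], [-0.298, -0.818, 0, 0, 0, 0, 0], [-0.298, -0.818, 0, 0, 0, 0, 0], [-0.298, -0.818, 0, 0, 0, 0, 0], [-0.298, -0.818, 0, 0, 0, 0, 0], [0, 0, 0, 0, 0, 0, 0]]' | python3 nudge.py;echo '[[0, 0, 0, 0, 0, 0, 0], [0, 0, 0, 0, 0, 0, 0]]' | python3 nudge.py; python3 - <<'E'
from h import *
tool([576,-117.5,91])
E
```

```text
clock: 20.55
eef_pos: [575.5, -126.6, 180.9]
tool_rot: [-3.136, -0.003, 3.034]
force: [-0.3, -0.4, -1.7]
width: 15.5
gripper_force: 59.2
clock: 20.75
eef_pos: [575.4, -115.4, 181.5]
tool_rot: [3.14, -0.004, 3.046]
force: [0.0, -0.1, -2.6]
width: 15.9
gripper_force: 59.2
t 20.75 tcp [ 575.4 -115.4  181.5] rot [ 3.14  -0.004  3.046] w 15.9 F [ 0.  -0.1 -2.6] g 59.2
 -> tool delta [-1.2 -2.2 90.5]
```

Converted, 25 mm is 0.5, 20 mm is 0.4.

```bash
echo '[[0, -0.04, 0.5, 0, 0, 0, 0], [0, 0, 0.5, 0, 0, 0, 0], [0, 0, 0.4, 0, 0, 0, 0], [0, 0, 0.24, 0, 0, 0, 0], [0, 0, 0.1, 0, 0, 0, 0], [0, 0, 0.06, 0, 0, 0, 0], [0, 0, 0, 0, 0, 0, 0]]' | python3 nudge.py; echo '[[0, 0, 0.05, 0, 0, 0, 0], [0, 0, 0, 0, 0, 0, 0], [0, 0, 0, 0, 0, 0, 32], [0, 0, 0, 0, 0, 0, 32], [0, 0, -0.2, 0, 0, 0, 32], [0, 0, -0.8, 0, 0, 0, 32], [0, 0, -0.8, 0, 0, 0, 45], [0, 0, 0, 0, 0, 0, 45], [0, 0, 0, 0, 0, 0, 45]]' | python3 nudge.py; python3 - <<'E'
from h import *
tool([429.4,-356.9,187])
E
```

```text
clock: 21.45
eef_pos: [577.0, -118.8, 93.6]
tool_rot: [3.142, 0.001, 3.045]
force: [-0.1, -0.2, -2.1]
width: 15.8
gripper_force: 59.2
clock: 22.35
eef_pos: [577.5, -119.2, 182.7]
tool_rot: [-3.141, 0.003, 3.045]
force: [-0.0, -0.3, -0.5]
width: 45.4
gripper_force: 0.0
t 22.35 tcp [ 577.5 -119.2  182.7] rot [-3.141e+00  3.000e-03  3.045e+00] w 45.4 F [-0.  -0.3 -0.5] g 0.0
 -> tool delta [ 124.4 -250.9   -4.7]
```

```bash
echo '[[0.414, -0.836, 0, 0, 0, 0, 45], [0.414, -0.836, 0, 0, 0, 0, 45], [0.414, -0.836, 0, 0, 0, 0, 45], [0.414, -0.836, 0, 0, 0, 0, 45], [0.414, -0.836, 0, 0, 0, 0, 45], [0.414, -0.836, 0, 0, 0, 0, 45], [0, 0, 0.7, 0, 0, 0, 45], [0, 0, 0.7, 0, 0, 0, 45], [0, 0, 0, 0, 0, 0, 45], [0, 0, 0, 0, 0, 0, 45], [0, 0, 0, 0, 0, 0, 45]]' | python3 nudge.py; python3 - <<'E'
from h import *
tool([429.4,-356.9,22.5])
s=img('scene','scene6');t=img('top','top6')
print(blobs(s,'brass',(170,140,540,380)),blobs(t,'brass',(170,120,430,250)))
cv2.imwrite('pics/s6c.png',np.hstack([cv2.resize(s[120:260,180:350],(486,400)),cv2.resize(t[110:260,320:430],(293,400))]))
E
```

```text
clock: 23.45
eef_pos: [429.8, -356.9, 111.9]
tool_rot: [-3.141, 0.002, 3.046]
force: [0.4, -0.7, 0.7]
width: 45.1
gripper_force: 0.0
t 23.45 tcp [ 429.8 -356.9  111.9] rot [-3.141e+00  2.000e-03  3.046e+00] w 45.1 F [ 0.4 -0.7  0.7] g 0.0
 -> tool delta [ 0.5  0.  89.4]
[(array([242.1, 145.5]), np.int32(8), array([241, 144,   3,   4])), (array([373.2, 167.6]), np.int32(75), array([371, 159,   6,  18])), (array([395.7, 176.4]), np.int32(77), array([393, 168,   7,  18])), (array([259.1, 202.1]), np.int32(295), array([252, 189,  16,  25])), (array([240.1, 210.8]), np.int32(214), array([232, 201,  17,  18]))] [(array([364.6, 145.5]), np.int32(122), array([359, 140,  12,  13])), (array([364.5, 163. ]), np.int32(125), array([358, 157,  13,  13]))]
```

View pics/s6c.png

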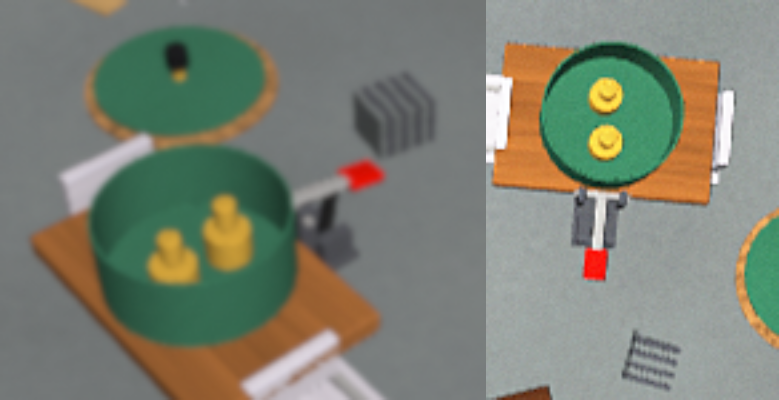

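Both weights stand in the tin and the brake is still down. Now I fetch the lid.

```bash
echo '[[0, 0, 0.8, 0, 0, 0, 45], [0, 0, 0.6, 0, 0, 0, 45], [0, 0, 0.28, 0, 0, 0, 45], [0, 0, 0.1, 0, 0, 0, 45], [0, 0, 0, 0, 0, 0, 45], [0, 0, 0, 0, 0, 0, 45], [0, 0, 0, 0, 0, 0, 0], [0, 0, 0, 0, 0, 0, 0], [0, 0, 0, 0, 0, 0, 0], [0, 0, 0, 0, 0, 0, 0]]' | python3 nudge.py;  echo '[[0, 0, -0.1, 0, 0, 0, 0], [0, 0, -0.3, 0, 0, 0, 0], [0, 0, -0.8, 0, 0, 0, 0], [0, 0, -0.9, 0, 0, 0, 0], [0, 0, -0.9, 0, 0, 0, 0], [0, 0, -0.8, 0, 0, 0, 0], [0, 0, 0, 0, 0, 0, 0], [0, 0, 0, 0, 0, 0, 0]]' | python3 nudge.py; python3 - <<'E'
from h import *
tool([599.5,-119.5,212])
E
```

```text
clock: 24.55
eef_pos: [429.5, -357.2, 23.0]
tool_rot: [-3.141, 0.002, 3.045]
force: [0.9, 0.3, 6.0]
width: 20.1
gripper_force: 58.4
clock: 25.35
eef_pos: [428.9, -356.8, 213.4]
tool_rot: [-3.14, 0.002, 3.045]
force: [0.2, 0.8, -2.1]
width: 20.3
gripper_force: 59.0
t 25.35 tcp [ 428.9 -356.8  213.4] rot [-3.140e+00  2.000e-03  3.045e+00] w 20.3 F [ 0.2  0.8 -2.1] g 59.0
 -> tool delta [-146.8  252.7    1.4]
```

Converted, 31.6 mm is 0.632, 30 mm is 0.6.

```bash
echo '[[-0.366, 0.632, 0, 0, 0, 0, 0], [-0.366, 0.632, 0, 0, 0, 0, 0], [-0.366, 0.632, 0, 0, 0, 0, 0], [-0.366, 0.632, 0, 0, 0, 0, 0], [-0.366, 0.632, 0, 0, 0, 0, 0], [-0.366, 0.632, 0, 0, 0, 0, 0], [-0.366, 0.632, 0, 0, 0, 0, 0], [-0.366, 0.632, 0, 0, 0, 0, 0], [0, 0, 0, 0, 0, 0, 0], [0, 0, 0, 0, 0, 0, 0], [0, 0, 0.6, 0, 0, 0, 0], [0, 0, 0.6, 0, 0, 0, 0]]' | python3 nudge.py; echo '[[0, 0, 0, 0, 0, 0, 0], [0, 0, 0, 0, 0, 0, 0], [0, 0, 0, 0, 0, 0, 0]]' | python3 nudge.py; python3 - <<'E'
from h import *
tool([599.1,-119.5,130.5])
E
```

```text
clock: 26.55
eef_pos: [598.0, -121.2, 151.0]
tool_rot: [-3.14, 0.0, 3.043]
force: [-1.3, 0.3, -3.0]
width: 19.9
gripper_force: 59.1
clock: 26.85
eef_pos: [599.5, -120.2, 153.0]
tool_rot: [-3.141, 0.002, 3.044]
force: [1.3, -0.1, -1.5]
width: 20.1
gripper_force: 59.1
t 26.85 tcp [ 599.5 -120.2  153. ] rot [-3.141e+00  2.000e-03  3.044e+00] w 20.1 F [ 1.3 -0.1 -1.5] g 59.1
 -> tool delta [ 0.5  0.6 22.5]
```

Careful with the scale: shifts go in units of 50 mm. That gives: 8 mm is 0.16, 6 mm is 0.12.

```bash
echo '[[0, 0.01, 0.16, 0, 0, 0, 0], [0, 0, 0.12, 0, 0, 0, 0], [0, 0, 0, 0, 0, 0, 0], [0, 0, 0, 0, 0, 0, 0]]' | python3 nudge.py; echo '[[0, 0, 0.08, 0, 0, 0, 0], [0, 0, 0.06, 0, 0, 0, 0], [0, 0, 0, 0, 0, 0, 0], [0, 0, 0, 0, 0, 0, 0]]' | python3 nudge.py
```

```text
clock: 27.25
eef_pos: [598.9, -118.6, 137.6]
tool_rot: [3.142, -0.0, 3.045]
force: [0.2, -0.0, -1.4]
width: 19.7
gripper_force: 59.1
clock: 27.65
eef_pos: [599.1, -118.7, 131.1]
tool_rot: [3.142, 0.0, 3.045]
force: [-1.6, 0.0, 3.5]
width: 19.8
gripper_force: 59.6
```

Converted, 1 mm is 0.02, -40 mm is -0.8.

```bash
echo '[[0, 0, 0.02, 0, 0, 0, 0], [0, 0, 0, 0, 0, 0, 0], [0, 0, 0, 0, 0, 0, 45], [0, 0, 0, 0, 0, 0, 45], [0, 0, -0.2, 0, 0, 0, 45], [0, 0, -0.8, 0, 0, 0, 45], [0, 0, -0.6, 0, 0, 0, 45], [0.74, 0, 0, 0, 0, 0, 45], [0.74, 0, 0, 0, 0, 0, 45], [0.74, 0, 0, 0, 0, 0, 45], [0.8, 0, 0, 0, 0, 0, 45], [0, 0, 0, 0, 0, 0, 45]]' | python3 nudge.py; python3 - <<'E'
from h import *
s=img('scene','scene7');t=img('top','top7')
tool([447,-103.5,79])
for c,rs,rt in[('green',(190,150,310,250),(320,110,410,195)),('black',(225,165,260,200),(355,135,385,165)),('red',(280,140,330,200),(340,190,390,220))]:
    print(c,blobs(s,c,rs,20),blobs(t,c,rt,20))
cv2.imwrite('pics/s7c.png',np.hstack([cv2.resize(s[120:260,180:350],(486,400)),cv2.resize(t[110:260,320:430],(293,400))]))
E
```

```text
clock: 28.85
eef_pos: [442.1, -103.7, 209.7]
tool_rot: [3.141, -0.007, 3.044]
force: [0.1, 0.2, 0.0]
width: 44.7
gripper_force: 0.0
t 28.95 tcp [ 448.9 -104.2  210.6] rot [-3.141e+00  2.000e-03  3.045e+00] w 45.2 F [ 0.3 -0.3  0.1] g 0.0
 -> tool delta [  2.2   0.6 131.6]
green [(array([247.8, 203.7]), np.int32(4177), array([209, 169,  76,  71]))] [(array([365.6, 149.2]), np.int32(2237), array([339, 123,  57,  72]))]
black [(array([245.2, 183.9]), np.int32(84), array([241, 179,   9,  11]))] [(array([367.5, 149. ]), np.int32(50), array([364, 145,   8,   9]))]
red [(array([306.4, 180.7]), np.int32(79), array([300, 177,  14,   9]))] []
```

View pics/s7c.png

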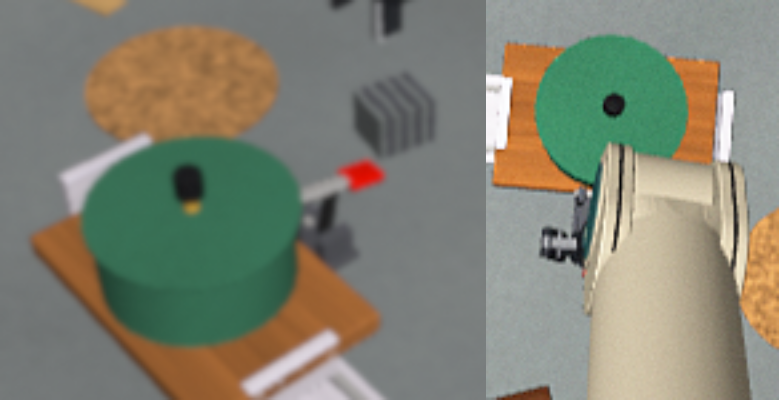

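The lid is seated as before: same rim box and knob at (245,184), with the pedal at (306,181). Next I locate the lowered pedal.

```bash
python3 - <<'E'
from h import *
t=cv2.imread('pics/top6.png'); b=blobs(t,'red',(340,190,390,230)); print(b)
p,g=tri((306.4,180.7),b[0][0]); print('pedal',p.round(1),g.round(1))
tool([443,p[1]+.2,46])
E
```

```text
[(array([360.6, 208.5]), np.int32(88), array([357, 203,   9,  12]))]
pedal [ 446.9 -102.5   64.6] 4.6
t 28.95 tcp [ 448.9 -104.2  210.6] rot [-3.141e+00  2.000e-03  3.045e+00] w 45.2 F [ 0.3 -0.3  0.1] g 0.0
 -> tool delta [  6.4   1.4 164.6]
```

```bash
echo '[[0.1, 0.02, 0.8, 0, 0, 0, 45], [0, 0, 0.8, 0, 0, 0, 45], [0, 0, 0.8, 0, 0, 0, 45], [0, 0, 0.6, 0, 0, 0, 45], [0, 0, 0.28, 0, 0, 0, 45], [0, 0, 0, 0, 0, 0, 45], [0, 0, 0, 0, 0, 0, 45], [0, 0, 0, 0, 0, 0, 0], [0, 0, 0, 0, 0, 0, 0], [0, 0, 0, 0, 0, 0, 0], [0, 0, 0, 0, 0, 0, 0]]' | python3 nudge.py; python3 - <<'E'
from h import *
tool([443,-102,46])
E
```

```text
clock: 30.05
eef_pos: [445.2, -103.0, 46.9]
tool_rot: [-3.141, 0.003, 3.044]
force: [0.2, -1.2, 6.9]
width: 22.7
gripper_force: 59.7
t 30.05 tcp [ 445.2 -103.    46.9] rot [-3.141e+00  3.000e-03  3.044e+00] w 22.7 F [ 0.2 -1.2  6.9] g 59.7
 -> tool delta [2.3 0.8 0.9]
```

```bash
echo '[[0.028, 0, -0.224, 0, 0, 0, 0], [-0.006, 0, -0.224, 0, 0, 0, 0], [-0.038, 0, -0.222, 0, 0, 0, 0], [0, 0, 0, 0, 0, 0, 0]]' | python3 nudge.py; echo '[[-0.072, 0, -0.212, 0, 0, 0, 0], [-0.104, 0, -0.2, 0, 0, 0, 0], [-0.13, 0, -0.182, 0, 0, 0, 0], [0, 0, 0, 0, 0, 0, 0], [0, 0, 0, 0, 0, 0, 0]]' | python3 nudge.py; echo '[[-0.04, 0, -0.048, 0, 0, 0, 0], [0, 0, 0, 0, 0, 0, 0], [0, 0, 0, 0, 0, 0, 0]]' | python3 nudge.py; python3 - <<'E'
from h import *
tool()
s=img('scene');print(blobs(s,'red',(280,130,330,200)))
E
```

```text
clock: 30.45
eef_pos: [446.7, -103.1, 80.6]
tool_rot: [-3.141, 0.005, 3.044]
force: [5.2, -1.7, -4.7]
width: 22.2
gripper_force: 60.1
clock: 30.95
eef_pos: [460.0, -104.3, 108.8]
tool_rot: [-3.141, 0.001, 3.045]
force: [2.8, -1.5, -5.2]
width: 22.8
gripper_force: 60.4
clock: 31.25
eef_pos: [461.3, -104.3, 110.8]
tool_rot: [3.142, -0.001, 3.045]
force: [4.5, -2.5, -13.3]
width: 22.2
gripper_force: 59.9
t 31.25 tcp [ 461.3 -104.3  110.8] rot [ 3.142e+00 -1.000e-03  3.045e+00] w 22.2 F [  4.5  -2.5 -13.3] g 59.9
[(array([297.6, 165.1]), np.int32(41), array([295, 160,   6,  11]))]
```

Converted, -2 mm is -0.04, -1.5 mm is -0.03.

```bash
echo '[[-0.03, 0, -0.04, 0, 0, 0, 0], [0, 0, 0, 0, 0, 0, 0], [0, 0, 0, 0, 0, 0, 0]]' | python3 nudge.py; echo '[[0, 0, 0, 0, 0, 0, 45], [0, 0, 0, 0, 0, 0, 45], [0, 0, -0.6, 0, 0, 0, 45], [0, 0, -0.8, 0, 0, 0, 45], [0, -0.9, 0, 0, 0, 0, 0], [0, -0.9, 0, 0, 0, 0, 0], [0, -0.9, 0, 0, 0, 0, 0], [0, 0, 0, 0, 0, 0, 0]]' | python3 nudge.py; python3 - <<'E'
from h import *
s=img('scene','scene8');t=img('top','top8')
tool()
bs=blobs(s,'red',(280,130,330,200));bt=blobs(t,'red',(340,180,390,230));print(bs,bt)
if bt: print(tri(bs[0][0],bt[0][0]))
cv2.imwrite('pics/s8c.png',np.hstack([cv2.resize(s[120:260,180:350],(486,400)),cv2.resize(t[110:260,320:430],(293,400))]))
E
```

```text
clock: 31.6
eef_pos: [463.1, -104.4, 113.0]
tool_rot: [3.141, -0.001, 3.045]
force: [5.1, -1.8, -16.1]
width: 22.9
gripper_force: 59.5
clock: 32.4
eef_pos: [448.3, -246.3, 184.4]
tool_rot: [-3.137, 0.001, 3.035]
force: [0.2, 0.5, 0.2]
width: 0.3
gripper_force: 0.0
t 32.5 tcp [ 449.4 -239.7  183.8] rot [ 3.141 -0.     3.042] w 0.3 F [ 0.1  0.  -0.8] g 0.0
[(array([301.7, 163.7]), np.int32(128), array([295, 157,  14,  15]))] [(array([362. , 202.4]), np.int32(88), array([358, 197,   9,  11]))]
(array([ 460.64043323, -101.61417646,  124.6042963 ]), np.float64(3.866663413755578))
```

View pics/s8c.png

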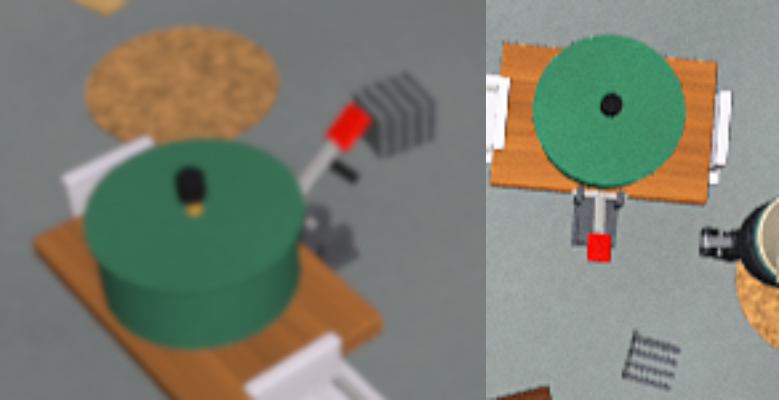

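The pedal is almost up at (301.7,163.7), but it triangulates about 2.5 mm lower than it started. I'll finish it by pushing its outer end towards +x with shut fingers.

Converted, 45 mm is 0.9, 40 mm is 0.8.

```bash
echo '[[0.314, 0.9, 0, 0, 0, 0, 0], [0.314, 0.9, 0, 0, 0, 0, 0], [0.314, 0.9, 0, 0, 0, 0, 0], [0, 0, 0.8, 0, 0, 0, 0], [0, 0, 0.8, 0, 0, 0, 0], [0, 0, 0, 0, 0, 0, 0], [0, 0, 0, 0, 0, 0, 0]]' | python3 nudge.py; echo '[[-0.1, 0, 0, 0, 0, 0, 0], [-0.1, 0, 0, 0, 0, 0, 0], [0, 0, 0, 0, 0, 0, 0], [0, 0, 0, 0, 0, 0, 0]]' | python3 nudge.py
```

```text
clock: 33.2
eef_pos: [415.9, -98.8, 103.6]
tool_rot: [3.141, -0.002, 3.047]
force: [-0.1, 0.4, -0.4]
width: -0.0
gripper_force: 0.0
clock: 33.6
eef_pos: [427.0, -101.2, 104.2]
tool_rot: [-3.141, 0.002, 3.044]
force: [-0.3, -0.4, -0.3]
width: -0.2
gripper_force: 0.0
```

```bash
for i in 1 ; do echo '[[-0.1, 0, 0, 0, 0, 0, 0], [0, 0, 0, 0, 0, 0, 0], [0, 0, 0, 0, 0, 0, 0]]' | python3 nudge.py; echo '[[-0.06, 0, 0, 0, 0, 0, 0], [0, 0, 0, 0, 0, 0, 0], [0, 0, 0, 0, 0, 0, 0]]' | python3 nudge.py; echo '[[-0.06, 0, 0, 0, 0, 0, 0], [0, 0, 0, 0, 0, 0, 0], [0, 0, 0, 0, 0, 0, 0]]' | python3 nudge.py; done | grep -E "eef|force: \["
```

```text
eef_pos: [431.4, -101.5, 103.3]
force: [0.4, 0.2, 0.6]
eef_pos: [433.7, -101.6, 103.2]
force: [-1.2, -0.6, 0.7]
eef_pos: [433.9, -101.7, 103.0]
force: [-6.7, 0.2, 4.6]
```

```bash
for i in 1 ; do echo '[[-0.06, 0, 0, 0, 0, 0, 0], [0, 0, 0, 0, 0, 0, 0], [0, 0, 0, 0, 0, 0, 0]]' | python3 nudge.py; echo '[[-0.06, 0, 0, 0, 0, 0, 0], [0, 0, 0, 0, 0, 0, 0], [0, 0, 0, 0, 0, 0, 0]]' | python3 nudge.py; done | grep -E "eef|force: \["; python3 - <<'E'
from h import *
s=img('scene');bs=blobs(s,'red',(280,130,330,200));print(bs)
E
```

```text
eef_pos: [433.9, -101.6, 102.7]
force: [-11.1, 1.0, 9.0]
eef_pos: [433.7, -101.6, 102.4]
force: [-16.4, 0.6, 12.3]
[(array([301.5, 163.8]), np.int32(121), array([295, 157,  14,  15]))]
```

```bash
for i in 1 ; do echo '[[0, 0, -0.08, 0, 0, 0, 0], [0, 0, 0, 0, 0, 0, 0], [0, 0, 0, 0, 0, 0, 0]]' | python3 nudge.py; echo '[[0, 0, -0.08, 0, 0, 0, 0], [0, 0, 0, 0, 0, 0, 0], [0, 0, 0, 0, 0, 0, 0]]' | python3 nudge.py;echo '[[0, 0, -0.08, 0, 0, 0, 0], [0, 0, 0, 0, 0, 0, 0], [0, 0, 0, 0, 0, 0, 0]]' | python3 nudge.py; done | grep -E "eef|force: \["; python3 - <<'E'
from h import *
s=img('scene');bs=blobs(s,'red',(280,130,330,200));print(bs)
E
```

```text
eef_pos: [436.6, -101.9, 106.6]
force: [-12.2, 1.0, 8.0]
eef_pos: [436.7, -101.8, 109.9]
force: [-9.8, 1.7, -0.9]
eef_pos: [436.7, -101.7, 113.7]
force: [-9.0, 0.6, -3.0]
[(array([300.5, 163.3]), np.int32(125), array([294, 156,  14,  16]))]
```

Converted, -3 mm is -0.06, -4 mm is -0.08.

```bash
echo '[[-0.08, 0, -0.06, 0, 0, 0, 0], [0, 0, -0.06, 0, 0, 0, 0], [0, 0, -0.06, 0, 0, 0, 0], [0, 0, 0, 0, 0, 0, 0]]' | python3 nudge.py | grep -E "eef|force: \["; echo '[[0.3, 0, 0, 0, 0, 0, 0], [0.3, 0, 0, 0, 0, 0, 0], [0, 0, -0.8, 0, 0, 0, 0], [0, 0, -0.8, 0, 0, 0, 0], [0, -0.96, 0, 0, 0, 0, 0], [0, -0.96, 0, 0, 0, 0, 0], [0, -0.96, 0, 0, 0, 0, 0], [0, -0.96, 0, 0, 0, 0, 0], [0, 0, 0, 0, 0, 0, 0]]' | python3 nudge.py; python3 - <<'E'
from h import *
s=img('scene','scene9');t=img('top','top9')
bs=blobs(s,'red',(280,130,330,200));bt=blobs(t,'red',(340,180,390,230));print(bs,bt)
print(tri(bs[0][0],bt[0][0]))
k=tri(blobs(s,'black',(225,165,260,205),20)[0][0],blobs(t,'black',(350,135,385,165),20)[0][0]);print('knob',k)
tool([575,-290,190])
E
```

```text
eef_pos: [437.0, -101.6, 121.7]
force: [-13.1, 2.2, -6.6]
clock: 37.4
eef_pos: [397.6, -299.4, 204.7]
tool_rot: [-3.136, 0.002, 3.034]
force: [-0.4, 0.4, -0.5]
width: -0.0
gripper_force: 0.0
[(array([300.8, 163.2]), np.int32(133), array([294, 156,  15,  16]))] [(array([362.1, 201.4]), np.int32(85), array([358, 197,   9,  10]))]
(array([ 463.19573792, -101.69085089,  127.54316013]), np.float64(3.800137251330353))
knob (array([ 604.24617684, -114.52664269,  149.50888181]), np.float64(2.686466107701395))
t 37.5 tcp [ 398.7 -292.4  204.2] rot [-3.141  0.     3.042] w -0.2 F [0.2 0.9 0.3] g 0.0
 -> tool delta [-175.2   20.    14.3]
```

The pedal is now at z 127.5 and wouldn't move any further under 13 N, so the brake is fully up. Next is the push.

Converted, 5 mm is 0.1, -46 mm is -0.92.

```bash
echo '[[-0.92, 0.1, 0, 0, 0, 0, 0], [-0.92, 0.1, 0, 0, 0, 0, 0], [-0.92, 0.1, 0, 0, 0, 0, 0], [-0.92, 0.1, 0, 0, 0, 0, 0], [0, 0, 0.8, 0, 0, 0, 0], [0, 0, 0.8, 0, 0, 0, 0], [0, 0, 0.8, 0, 0, 0, 0], [0, 0, 0.6, 0, 0, 0, 0], [0, 0, 0, 0, 0, 0, 0], [0, 0, 0, 0, 0, 0, 0], [0, 0, 0, 0, 0, 0, 0]]' | python3 nudge.py; python3 - <<'E'
from h import *
tool([588,-281,52])
E
```

```text
clock: 38.6
eef_pos: [585.8, -288.9, 56.5]
tool_rot: [-3.141, 0.004, 3.046]
force: [-0.4, 0.5, 0.5]
width: -0.2
gripper_force: 0.0
t 38.6 tcp [ 585.8 -288.9   56.5] rot [-3.141  0.004  3.046] w -0.2 F [-0.4  0.5  0.5] g 0.0
 -> tool delta [-1.5  8.1  4.5]
```

Converted, 10 mm is 0.2, 8 mm is 0.16.

```bash
echo '[[-0.02, 0.2, 0.06, 0, 0, 0, 0], [0, 0.16, 0, 0, 0, 0, 0], [0, 0.12, 0, 0, 0, 0, 0], [0, 0.12, 0, 0, 0, 0, 0], [0, 0.16, 0, 0, 0, 0, 0], [0, 0.2, 0, 0, 0, 0, 0], [0, 0.2, 0, 0, 0, 0, 0], [0, 0.2, 0, 0, 0, 0, 0], [0, 0.2, 0, 0, 0, 0, 0], [0, 0.2, 0, 0, 0, 0, 0], [0, 0.2, 0, 0, 0, 0, 0], [0, 0.2, 0, 0, 0, 0, 0]]' | python3 nudge.py; echo '[[0, 0.2, 0, 0, 0, 0, 0], [0, 0.2, 0, 0, 0, 0, 0], [0, 0.2, 0, 0, 0, 0, 0], [0, 0.2, 0, 0, 0, 0, 0], [0, 0.2, 0, 0, 0, 0, 0], [0, 0.2, 0, 0, 0, 0, 0], [0, 0.16, 0, 0, 0, 0, 0], [0, 0.12, 0, 0, 0, 0, 0], [0, 0.1, 0, 0, 0, 0, 0], [0, 0, 0, 0, 0, 0, 0], [0, 0, 0, 0, 0, 0, 0]]' | python3 nudge.py; python3 - <<'E'
from h import *
tool()
s=img('scene','s10');t=img('top','t10');cv2.imwrite('pics/c10.png',np.hstack([cv2.resize(s[140:380,180:420],(400,400)),cv2.resize(t[100:260,220:380],(400,400))]))
E
```

```text
clock: 39.8
eef_pos: [595.7, -180.8, 51.3]
tool_rot: [-3.142, 0.0, 3.045]
force: [2.0, -2.3, 1.1]
width: 0.1
gripper_force: 1.3
clock: 40.9
eef_pos: [602.3, -102.5, 51.1]
tool_rot: [3.141, -0.002, 3.045]
force: [0.3, -0.0, 0.2]
width: -0.1
gripper_force: 0.0
t 40.9 tcp [ 602.3 -102.5   51.1] rot [ 3.141e+00 -2.000e-03  3.045e+00] w -0.1 F [ 0.3 -0.   0.2] g 0.0
```

View pics/c10.png

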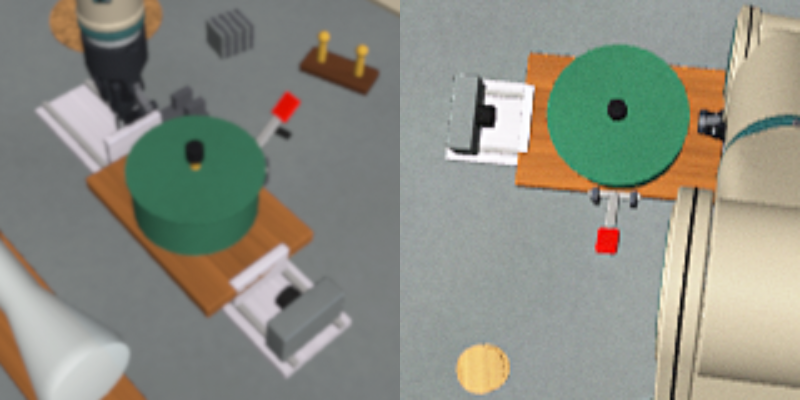

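The trolley is about 45 mm short of the buffer, with the lid on and the lever up. I'll keep pushing.

Converted, 8 mm is 0.16, 3 mm is 0.06.

```bash
echo '[[0, 0.16, 0, 0, 0, 0, 0], [0, 0.16, 0, 0, 0, 0, 0], [0, 0.16, 0, 0, 0, 0, 0], [0, 0.12, 0, 0, 0, 0, 0], [0, 0.1, 0, 0, 0, 0, 0], [0, 0.06, 0, 0, 0, 0, 0], [0, 0.06, 0, 0, 0, 0, 0], [0, 0, 0, 0, 0, 0, 0]]' | python3 nudge.py|grep -E "eef|force: \["; for i in 1; do echo '[[0, 0.06, 0, 0, 0, 0, 0], [0, 0.06, 0, 0, 0, 0, 0], [0, 0, 0, 0, 0, 0, 0]]' | python3 nudge.py; echo '[[0, 0.06, 0, 0, 0, 0, 0], [0, 0.04, 0, 0, 0, 0, 0], [0, 0, 0, 0, 0, 0, 0]]' | python3 nudge.py; done|grep -E "eef|force: \["; python3 - <<'E'
from h import *
t=img('top');print([plane('top',b[0],149).round(1) for b in blobs(t,'black',(285,130,312,160),20)])
E
```

```text
eef_pos: [606.2, -67.4, 51.3]
force: [-1.0, -10.6, -0.5]
eef_pos: [606.1, -67.4, 51.4]
force: [-3.0, -20.1, -0.4]
eef_pos: [606.1, -67.4, 51.5]
force: [-3.5, -29.0, -0.7]
[array([625.2,  80.4, 149. ])]
```

```bash
echo '[[0, -0.2, 0, 0, 0, 0, 0], [0, -0.4, 0, 0, 0, 0, 0], [0, -0.8, 0, 0, 0, 0, 0], [0, -0.8, -0.4, 0, 0, 0, 0], [0, -0.8, -0.6, 0, 0, 0, 0], [0, -0.8, -0.8, 0, 0, 0, 0], [0.6, -0.6, 0, 0, 0, 0, 0], [0.6, -0.6, 0, 0, 0, 0, 0], [0, 0, 0, 0, 0, 0, 0], [0, 0, 0, 0, 0, 0, 0]]' | python3 nudge.py|tail -5; python3 - <<'E'
from h import *
s=img('scene','s11');t=img('top','t11');
print([plane('top',b[0],149).round(1) for b in blobs(t,'black',(285,130,312,160),20)])
bs=blobs(s,'red',(280,150,400,260));bt=blobs(t,'red',(270,170,340,230));print(tri(bs[0][0],bt[0][0]))
cv2.imwrite('pics/c11.png',np.hstack([cv2.resize(s[140:380,180:420],(400,400)),cv2.resize(t[100:260,220:380],(400,400))]))
E
```

```text
eef_pos: [524.4, -289.9, 137.0]
tool_rot: [3.141, 0.001, 3.043]
force: [0.3, 0.5, -0.1]
width: 0.1
gripper_force: 0.0
[array([625.4,  80.4, 149. ])]
(array([483.78907761,  93.88734005, 128.17136323]), np.float64(2.442515346875634))
```

View pics/c11.png

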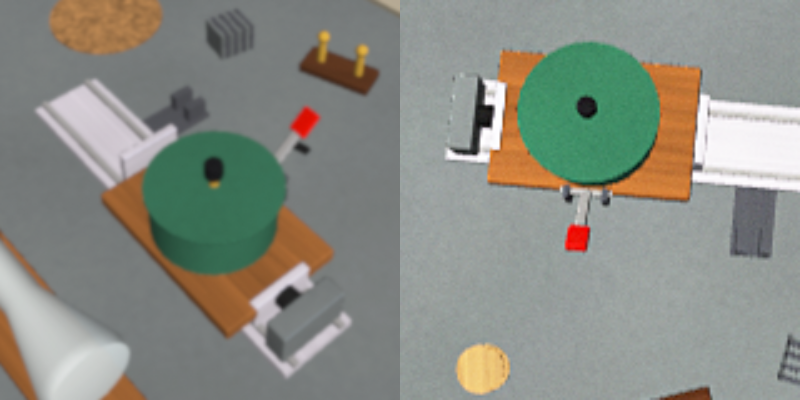

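The trolley rests against the buffer's black bumper, the lid is seated, the lever is up, and the core and coil were not touched.

```bash
python3 -c "
from cell import ctrl
print(ctrl.finish_job())"
```

```text
the job is handed in; nothing more can be done
None
```

I handed the job in: both brass weights are in the tin, the lid is seated, the brake lever is up against its stop, the trolley is against the buffer, and the core and coil were not touched; no verdict came back.

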